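Check a press screw with a thread comb leaf

ROBOT

A 6-joint arm with a two-finger parallel gripper is mounted at the origin on the work surface. World frame = base frame: x ahead of the robot, y to its left, z up, the work surface at z = 0. Lengths are in mm, angles in rad, forces in N, time in s.
With the tool pointing down it reaches from about 350 to 725 mm from the base axis. Payload 6 kg.
Tool frame: the origin (TCP) lies at the very end of the fingers, on their centre line; the grasp point (between the pads) lies 19 mm behind it (arm.tcp_to_grasp is the distance from the TCP to the grasp point, in mm); z points along the fingers, y is the line along which they close (so a half turn about z gives the same grasp; the last joint's range is limited). The gripper opens to 85 mm and grips with 20 to 120 N. Pads are 22 mm wide; open, the fingers measure 114 mm over their backs; the gripper's body (76 mm by 85 mm) begins 54 mm behind the grasp point. The pads swing forward as they close: fully open they stand 13 mm farther back than shut.
Start: joints at [-0.991, 0.04, 0.085, 0, -1.615, -0.334], TCP at [146.009, -581.938, 207.861] pointing down, gripper open.
Joint ranges: [-2.56, 2.56], [-1.29, 2.01], [-1.08, 1.49], [-3.29, 1.98], [-2.81, -0.18], [-2.99, 2.99]. Speed limits (rad/s): [2.57, 2.57, 3.01, 3.14, 3.14, 3.14].

INTERFACE

Orientations are given as [roll, pitch, yaw] about the fixed x, y, z axes, in that order (R = Rz(yaw) Ry(pitch) Rx(roll)).
In Python, from station import status, viewer, order, spotter, arm gives the robot as it stands.
- The arm moves only by the tool apply_moves, never from a script. Its argument "plan" is one flat list of numbers, 7 for each row, row after row: the shift along the world's x, y, z in m, then the turn, a rotation vector about the world's x, y, z in rad, then the finger opening in m, from 0 to 0.0854. In form: [x, y, z, ax, ay, az, grip, x, y, z, ax, ay, az, grip, ...]. A call has 1 to 5 rows; each row shifts and turns the commanded pose from where the row before left it; what a row does not reach is not made up. A row lasts 1/8 s, in which the tool goes at most 62.5 mm and 10.7 degrees, less where a joint would pass 70% of its speed; a pose out of reach is approached as far as the arm can. A call is refused whole if a number of a shift passes 0.0625 or a number of a turn 0.188, either way. A call with a gripper value outside its range is refused whole. The fingers move at their own pace and stop on an object; "squeeze" is the grip in N (left out, the last holds). Time passes only in rows, so rows that do not move let the fingers close. It gives the time, the measured TCP pose, the force, the opening and the grip force at its end, in the units of the state.
- status.state(): the state, without advancing time (a new reading comes with each control period).
- viewer.snapshot(name): name is "scene" or "top" or "wrist"; returns the picture (400x640x3 uint8, red, green, blue); there is no depth.
- viewer.get_calibration(name): a dict with "fx", "fy", "cx", "cy" (pixels), "extrinsics" (4x4, takes a point from camera to world coordinates); the wrist camera has in their place "tool_from_camera" (4x4, takes a point from camera to tool coordinates, whose origin is the TCP and whose axes are the flange's). Camera axes: x right, y down, z forward; pixel columns grow to the right and rows downward; lengths in mm; the calibration is good to about 2 mm. A picture is of the moment at which its call begins: read the wrist's pose just before it. get_calibration takes no time and is no camera call.
- order.job_done(): hands the job in; it is judged then, once.
Trained networks look in the newest picture that a camera, given by its name, has taken for a name from the list of things; names that differ only in an ending like _2 or _b are one class to them, and where a whole thing is asked for, a point or a joint stands for the part that bears it (a point fixed in the world has none). Each returns a list of dicts, best first, with "p" (0 to 1); they miss things now and then, are a little off and sometimes report something else, mostly with a low value. They report only what shows in the picture. A call takes as long as a camera call. They do not tell look-alikes from the thing itself.
- spotter.masks_of(target, camera): "region" (400x640 bool, what is visible of it).
- spotter.mark_of(target, camera): "centre" ([x, y, z] in mm, in world coordinates, good to about 4 mm: a listed point, or the origin of a listed thing).
The state is a dict: "clock": time; "q": joint angles; "joint_vel": joint speeds; "joint_torque": joint torques, N m; "ee_pos": TCP position; "eef_rot": TCP orientation; "ft_force": force on the tool from outside, world axes, zero at the start; "wrist_torque": the same for the moment, N m; "gripper_width": opening from 0.0 (shut) to 1.0 (fully open); "grip_force": force on a finger pad.
Only numpy, scipy, OpenCV 4.12 (cv2) and the standard library are available. Lean on these libraries where they do the work, as an engineer would, in place of code of your own. Each camera call takes 0.05 s, during which the arm holds its last target. There are 200 camera calls.

TASK

Take the longer, coarse-toothed steel comb leaf from the trivet and seat it teeth down in the threads on top of the press screw, near its middle, feeling along the screw until every tooth drops fully home, and check that it sits flat and in line with the screw by pressing it down gently with about 8 newtons, never twice that, for a good second. Then stand it upright, teeth down, in the empty thali and let go; leave everything else where it is.

Things in the scene. Friction and masses are not known exactly. Their poses are not given: they have to be found in the camera images.
- leaf_coarse: the coarse comb leaf: loose upright plain steel plate, about 200 g, 80 mm long (x), 10 mm thick (y), 48 mm tall (z), alike both ways round, standing teeth down on the trivet. Underside: 5 V teeth (90 degree points, straight across the thickness), 16 mm pitch, 7.2 mm tall, the middle one at its centre. Origin: tip of the middle tooth, centre of the underside.
- leaf_fine: the other leaf, a bystander: loose, same steel, but a smaller plate, 40 x 10 x 36 mm, with 5 finer teeth, 7.5 mm pitch, 3.4 mm tall; it does not fit the screw and stays on the trivet. It stands about 90 mm from the coarse leaf, across the leaves' thickness; which is on which side varies. Origin: centre of the underside.
- rest: the fixed wooden rest holding the steel screw of a noodle press, which lies along its x. Base board 226 (x) x 74 (y) x 12 mm; two blocks at x = +/-92 mm (14 mm long, 50 mm wide, 53 mm tall) hold the screw, stuck fast. A cross bar 84 mm long at x = -119 mm and a 44 mm disc at x = +115 mm end the screw. Origin: centre of the board's underside.
- screw_axis (a point): point on the screw's axis above the rest's centre, 45 mm above the rest's origin; axes as the rest's, x along the screw. Threads: 16 mm pitch, root radius 12, crest radius 19 mm, 45 degree flanks, 1.2 mm crest land, over at least x = -60 to +60 mm. Along the top, crests lie at x = 16 mm x (whole number) + an unknown shift of some millimetres, either way, different each time: feel for it.
- root_top (a point): point on top of the thread root above the rest's centre, 57 mm above the rest's origin, axes as the rest's. Leaf parallel to x, middle within 25 mm: its origin is at this height when fully seated (0.4 mm play along x either way), and 1 mm higher per mm of error along x beyond the play, to 7 mm higher (64 mm) when tips ride on crests. All is rigid.
- trivet: the blue silicone trivet, fixed, 170 x 170 x 8 mm slab. Origin: centre of the underside; top 8 mm up.
- thali: the empty steel thali, fixed: flat round plate, inner floor of radius 112 mm, 3 mm above the table, with a rim 20 mm tall, 232 mm across. Origin: centre of the underside.
- salt_shaker: glass salt shaker with a steel cap, loose, 42 mm wide, 70 mm tall. A bystander. Origin: centre of the underside.
- tumbler: steel tumbler, loose, 68 mm wide, 85 mm tall. A bystander. Origin: centre of the underside.
There are look-alikes about, which are no part of the job. What is shaped like the leaf_coarse but brown or red is not meant.

How it is judged (in metres and radians):
On the way:
1. coarse leaf home in the threads (under 1 mm above seat height), in line to 0.06 rad, upright to 0.12 rad, 40 mm from mid-screw at most, 5 mm across, pressed with 4 to 12 N for 0.8 s (z of leaf_coarse in the frame of rest between 0.05 and 0.058 m and x of leaf_coarse in the frame of rest between -0.04 and 0.04 m and y of leaf_coarse in the frame of rest between -0.005 and 0.005 m and angle between the x axis of leaf_coarse and the x axis of rest, either way round below 0.06 rad and angle between leaf_coarse's own z axis and vertical below 0.12 rad and contact force between leaf_coarse and rest between 4 and 12 N), for 0.8 s.
At the end, for the whole second after the job is handed in: The coarse leaf, after the seated check, stands released and still in the thali, teeth down on its floor (origin under 6 mm up), upright within 0.1 rad, its middle within 80 mm of the thali's; the fine leaf, shaker and tumbler are within 20 mm of their starts (z of leaf_coarse in the frame of thali below 0.006 m and horizontal distance between leaf_coarse and thali below 0.08 m and angle between leaf_coarse's own z axis and vertical below 0.1 rad and linear speed of leaf_coarse below 0.02 m/s and contact force between the fingers and leaf_coarse below 0.05 N and distance of each of leaf_fine, salt_shaker, tumbler from where it was at the start of the episode below 0.02 m); the robot touches nothing.
It fails at once if the leaf is forced against the screw or its rest (over 18 N) (contact force between leaf_coarse and rest above 18 N).
It fails at once if the gripper strikes or pushes the screw or its rest (over 5 N) (contact force between any of the fingers, the arm and rest above 5 N).
It fails at once if a bystander (fine leaf, shaker, tumbler) is moved over 30 mm or the fine leaf tipped (distance of any of leaf_fine, salt_shaker, tumbler from where it was at the start of the episode above 0.03 m or angle between leaf_fine's own z axis and vertical above 0.3 rad).
It also fails if it takes over 58 s, if anything falls off the work surface, if the arm or the gripper's body presses on something with over 40 N, if the wrist force passes 120 N, or if a joint passes its speed limit or range.

## Working session

There is one attempt and no reset: what is moved stays moved. The work goes in short steps, Python scripts to look and compute and a tool call to move; the robot and the scene stay as the last step left them, time stands still between calls to the robot, and variables do not carry over. Pictures are saved under pics/ and viewed, at most 10 in all, crops included, and the job is handed in when it is done.

Besides the shell and the picture viewer there is one more tool, called after "Request:" in YAML: its name, and indented under it one key for each argument. apply_moves: Moves the arm, as the interface text tells. Its arguments: {"type":"object","properties":{"plan":{"type":"array","items":{"type":"number"}},"squeeze":{"type":"number"}},"required":["plan"]}

```bash
mkdir -p pics; ls; python3 - <<'E'
from station import status,viewer,spotter,arm
import cv2,numpy as np
s=status.state(); print({k:np.round(v,3).tolist() for k,v in s.items()})
ims=[]
for c in("scene","top"):
    im=viewer.snapshot(c); cv2.imwrite(f"pics/{c}0.png",im[:,:,::-1])
    for t in("leaf_coarse","leaf_fine","rest","screw_axis","root_top","trivet","thali","salt_shaker","tumbler"):
        print(c,t,[(np.round(d["centre"],1).tolist(),round(d["p"],2)) for d in spotter.mark_of(t,c)])
print(status.state()["clock"])
E
```

```text
pics
{'clock': 0.0, 'q': [-0.991, 0.041, 0.084, -0.0, -1.615, -0.334], 'joint_vel': [-0.001, 0.0, 0.0, 0.0, -0.001, 0.0], 'joint_torque': [-0.001, -36.821, 34.742, 6.932, -0.005, -0.0], 'ee_pos': [145.997, -581.592, 206.863], 'eef_rot': [3.14, -0.0, -2.896], 'ft_force': [0.464, -0.022, 0.472], 'wrist_torque': [0.055, 0.024, -0.018], 'grip_force': 0.0, 'gripper_width': 1.002}
scene leaf_coarse [([289.3, 297.3, 1.7], 0.95), ([618.6, 364.1, 0.2], 0.81), ([450.8, 260.8, 4.0], 0.71), ([487.9, 133.8, -1.7], 0.63)]
scene leaf_fine [([452.7, 344.7, 6.3], 0.55)]
scene rest [([529.1, 9.5, 1.9], 0.87)]
scene screw_axis [([530.1, 15.3, 41.7], 0.78)]
scene root_top [([530.3, 7.0, 58.4], 0.74)]
scene trivet [([449.5, 298.1, 1.1], 0.77)]
scene thali [([496.2, -304.6, -1.8], 0.79)]
scene salt_shaker [([699.7, 170.0, -3.1], 0.7), ([529.9, 9.0, 2.8], 0.35)]
scene tumbler [([706.7, -170.8, -0.2], 0.75), ([532.4, 12.5, 44.3], 0.7)]
top leaf_coarse [([618.2, 253.9, 1.6], 0.72), ([287.3, 295.5, -2.6], 0.68), ([483.2, 137.7, 1.5], 0.65), ([620.7, 369.9, 4.6], 0.65), ([445.4, 259.0, 2.8], 0.56)]
top leaf_fine [([453.9, 344.6, 6.5], 0.65)]
top rest [([524.7, 12.0, 45.7], 0.69), ([526.2, 13.0, -1.1], 0.64)]
top screw_axis [([524.4, 11.5, 43.3], 0.9), ([445.7, 259.8, 2.6], 0.53)]
top root_top [([528.0, 13.0, 56.3], 0.81)]
top trivet [([455.1, 303.0, 0.0], 0.64)]
top thali [([494.7, -304.3, 0.3], 0.79)]
top salt_shaker [([706.1, 170.1, 0.5], 0.69)]
top tumbler [([711.0, -172.0, -0.4], 0.8)]
1.0
```

View pics/top0.png

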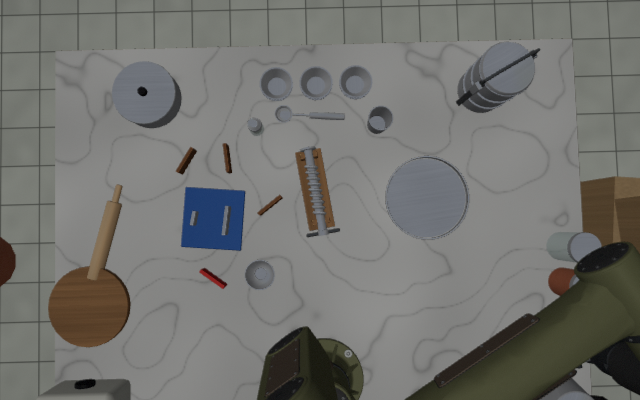

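View pics/scene0.png

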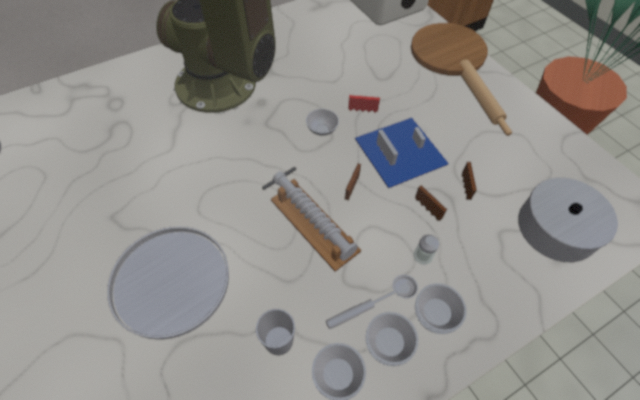

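Request:
apply_moves:
  plan: [0.04, 0.033, 0, 0, 0, -0.03, 0.06, 0.04, 0.033, 0, 0, 0, -0.03, 0.06, 0.04, 0.033, 0, 0, 0, -0.03, 0.06, 0.04, 0.033, 0, 0, 0, -0.03, 0.06, 0.04, 0.033, 0, 0, 0, -0.03, 0.06]

```text
clock: 1.62
ee_pos: [347.2, -415.7, 208.1]
eef_rot: [-3.141, 0.001, -3.047]
ft_force: [1.1, -0.1, -0.5]
gripper_width: 0.707
grip_force: 0.0
```

Request:
apply_moves:
  plan: [0.027, 0.055, 0, 0, 0, -0.03, 0.06, 0.027, 0.055, 0, 0, 0, -0.03, 0.06, 0.027, 0.055, 0, 0, 0, -0.03, 0.06, 0.027, 0.055, 0, 0, 0, -0.03, 0.06, 0.027, 0.055, 0, 0, 0, -0.03, 0.06]

```text
clock: 2.25
ee_pos: [481.6, -140.0, 208.3]
eef_rot: [3.141, 0.001, 3.087]
ft_force: [1.4, -0.7, -0.2]
gripper_width: 0.701
grip_force: 0.0
```

Request:
apply_moves:
  plan: [0, 0.04, 0, 0, 0, 0, 0.06, 0, 0.04, 0, 0, 0, 0, 0.06, 0.0, 0.04, 0, 0, 0, 0, 0.06, 0, 0, 0, 0, 0, 0, 0.06]

```text
clock: 2.75
ee_pos: [481.0, -19.9, 207.9]
eef_rot: [3.141, 0.0, 3.091]
ft_force: [0.3, -1.4, -0.1]
gripper_width: 0.701
grip_force: 0.0
```

```bash
cat > h.py <<'E'
from station import status,viewer,spotter,arm
import cv2,numpy as np
from scipy.spatial.transform import Rotation as R
def cam(name):
    c=viewer.get_calibration(name)
    if name=="wrist":
        s=status.state(); T=np.eye(4); T[:3,:3]=R.from_euler("xyz",s["eef_rot"]).as_matrix(); T[:3,3]=s["ee_pos"]
        E=T@np.array(c["tool_from_camera"])
    else: E=np.array(c["extrinsics"])
    return E,np.array([[c["fx"],0,c["cx"]],[0,c["fy"],c["cy"]],[0,0,1]])
def toz(uv,z,E,K):
    uv=np.atleast_2d(np.asarray(uv,float)); d=(E[:3,:3]@np.linalg.inv(K)@np.c_[uv,np.ones(len(uv))].T).T
    return E[:3,3]+d*((z-E[2,3])/d[:,2])[:,None]
def px(P,E,K):
    P=np.atleast_2d(np.asarray(P,float)); q=(P-E[:3,3])@E[:3,:3]@K.T; return q[:,:2]/q[:,2:]
def shot(name,fn):
    E,K=cam(name); im=viewer.snapshot(name); cv2.imwrite("pics/"+fn,im[:,:,::-1]); return im,E,K
E
python3 - <<'E'
from h import *
im,E,K=shot("wrist","w1.png"); print(np.round(E,2),K)
for t in("rest","screw_axis","root_top"):
    print(t,[(np.round(d["centre"],1).tolist(),round(d["p"],2)) for d in spotter.mark_of(t,"wrist")])
E
```

```text
[[ 5.0000e-02  9.5000e-01  3.1000e-01  4.0116e+02]
 [ 1.0000e+00 -5.0000e-02 -1.0000e-02 -1.6340e+01]
 [ 0.0000e+00  3.1000e-01 -9.5000e-01  3.7305e+02]
 [ 0.0000e+00  0.0000e+00  0.0000e+00  1.0000e+00]] [[298.07178727   0.         322.50051901]
 [  0.         298.07178727 199.5988038 ]
 [  0.           0.           1.        ]]
rest [([529.8, 7.3, 0.3], 0.94), ([456.1, 345.4, 6.0], 0.39)]
screw_axis [([528.7, 10.9, 42.5], 0.56)]
root_top [([523.5, 6.0, 54.8], 0.84)]
```

View pics/w1.png

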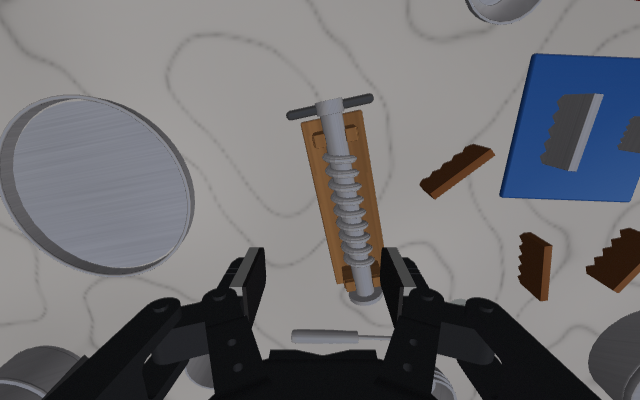

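```bash
python3 - <<'E'
from h import *
E,K=cam("wrist")
a=toz([[330,107],[365,297],[288,116],[372,98]],45,E,K); print(np.round(a,1))
d=a[1]-a[0]; print("yaw",np.arctan2(d[1],d[0]),np.linalg.norm(d),"ctr",a[0]+d*119/234)
b=toz([[302,123],[361,111]],12,E,K); print("board corners",np.round(b,1))
y=np.arctan2(d[1],d[0]); print("ctr from board", b.mean(0)+113*np.array([np.cos(y),np.sin(y),0]))
for z in (8,56): print(z,np.round(toz([[601,94],[574,171]],z,E,K),1))
# leaf from top mask
im,E,K=shot("top","top1.png")
for m in spotter.masks_of("leaf_coarse","top"):
    r=m["region"].astype(np.uint8); c=cv2.minAreaRect(cv2.findNonZero(r)); bx=cv2.boxPoints(c)
    q=toz(bx,56,E,K); print(round(m["p"],2),np.round(bx,1).tolist(),np.round(q[:,:2],1).tolist())
E
```

```text
[[405.4 -10.5  45. ]
 [642.4  23.8  45. ]
 [412.1 -55.4  45. ]
 [398.8  33.6  45. ]]
yaw 0.14383581509116505 239.4416566987482 ctr [525.91852752   6.91895491  45.        ]
board corners [[422.  -43.4  12. ]
 [412.2  26.   12. ]]
ctr from board [528.93441203   7.50461408  12.        ]
8 [[408.5 304.    8. ]
 [498.7 291.4   8. ]]
56 [[407.6 261.6  56. ]
 [485.9 250.6  56. ]]
0.5 [[222.1999969482422, 143.1999969482422], [228.5, 142.5], [231.8000030517578, 171.89999389648438], [225.5, 172.60000610351562]] [[655.9, 261.3], [657.3, 244.2], [576.3, 236.7], [574.9, 253.8]]
```

Request:
apply_moves:
  plan: [-0.007, 0.055, 0, 0, 0, -0.01, 0.06, -0.007, 0.055, 0, 0, 0, 0, 0.06, -0.007, 0.055, 0, 0, 0, 0, 0.06, -0.007, 0.055, 0, 0, 0, 0, 0.06, -0.007, 0.055, 0, 0, 0, 0, 0.06]

```text
clock: 3.68
ee_pos: [445.9, 254.2, 208.1]
eef_rot: [3.141, 0.0, 3.076]
ft_force: [1.9, -0.2, 0.2]
gripper_width: 0.704
grip_force: 0.0
```

Request:
apply_moves:
  plan: [0, 0, 0, 0, 0, 0, 0.06]

```text
clock: 3.8
ee_pos: [445.4, 255.2, 206.8]
eef_rot: [-3.141, -0.001, 3.08]
ft_force: [-0.1, -0.7, -0.3]
gripper_width: 0.703
grip_force: 0.0
```

```bash
python3 - <<'E'
from h import *
im,E,K=shot("wrist","w2.png")
for t in("leaf_coarse","leaf_fine"):
    print(t,[(np.round(d["centre"],1).tolist(),round(d["p"],2)) for d in spotter.mark_of(t,"wrist")])
E
```

```text
leaf_coarse [([286.3, 296.3, -2.1], 0.91), ([446.8, 254.3, 9.5], 0.83), ([619.2, 253.6, -0.7], 0.82), ([485.1, 135.4, -1.3], 0.74), ([615.9, 364.9, -2.7], 0.74)]
leaf_fine [([455.5, 344.2, 1.8], 0.78)]
```

View pics/w2.png

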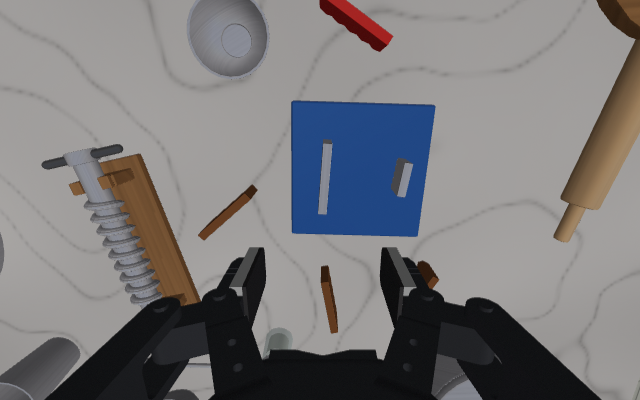

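```bash
python3 - <<'E'
from h import *
im=cv2.imread("pics/w2.png"); E,K=cam("wrist")
hsv=cv2.cvtColor(im,cv2.COLOR_BGR2HSV); m=((hsv[...,1]<60)&(hsv[...,2]>135)).astype(np.uint8); m[:, :312]=0;m[:,345:]=0;m[:135]=0;m[225:]=0
n,l,st,c=cv2.connectedComponentsWithStats(m); k=1+st[1:,4].argmax(); r=cv2.minAreaRect(cv2.findNonZero((l==k).astype(np.uint8))); bx=cv2.boxPoints(r)
print(st[k],bx.round(1).tolist())
q=toz(bx,56,E,K)[:,:2]; print(q.round(1).tolist(), q.mean(0))
o=q[np.argsort(q[:,0])]; d=o[2:].mean(0)-o[:2].mean(0); print("yaw",np.arctan2(d[1],d[0]),np.linalg.norm(d))
# height: ray of w2 mid-line vs w1 ray
P=toz([[r[0][0],r[0][1]]],[56],E,K)[0]
f=np.array(E[:3,3]); g1=np.array([401.16,-16.34,373.05]); p1=np.array([446.7,256.1,56.]) 
d1=(p1-g1)/np.linalg.norm(p1-g1); d2=(P-f)/np.linalg.norm(P-f)
A=np.c_[d1,-d2]; t=np.linalg.lstsq(A,f-g1,rcond=None)[0]; print("tri",g1+t[0]*d1,f+t[1]*d2)
E
```

```text
[318 144  14  70 604] [[317.79998779296875, 213.0], [323.1000061035156, 143.39999389648438], [331.79998779296875, 144.10000610351562], [326.5, 213.6999969482422]]
[[484.5, 244.5], [406.8, 255.5], [408.1, 264.6], [485.9, 254.3]] [446.33455726 254.70594541]
yaw -0.13662531859179775 78.44508747040479
tri [446.53637453 255.12112161  57.13916236] [444.73029047 254.90595146  56.69484751]
```

Request:
apply_moves:
  plan: [0.001, 0, -0.06, 0, 0, -0.037, 0.045, 0, 0, -0.06, 0, 0, -0.038, 0.045, 0, 0, -0.04, 0, 0, 0, 0.045, 0, 0, 0, 0, 0, 0, 0.045]
  squeeze: 50

```text
clock: 4.45
ee_pos: [445.9, 250.2, 45.1]
eef_rot: [-3.137, -0.004, 3.0]
ft_force: [0.6, -0.5, 0.1]
gripper_width: 0.524
grip_force: 0.0
```

```bash
python3 - <<'E'
from h import *
im,E,K=shot("wrist","w3.png")
cv2.imwrite("pics/w3.png",im[:,:,::-1])
E
```

```text
(no output)
```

View pics/w3.png

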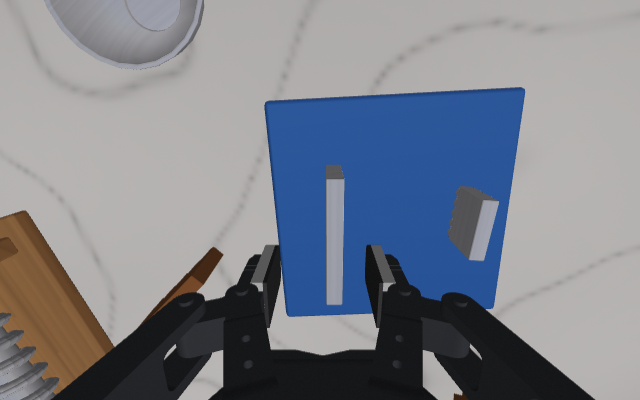

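```bash
python3 - <<'E'
from h import *
E,K=cam("wrist"); s=status.state()
q=toz([[326,180],[344,179],[342,304],[327,305]],56.5,E,K); print(q.round(1),q.mean(0),s["ee_pos"])
E
```

```text
[[407.8 258.8  56.5]
 [408.6 268.6  56.5]
 [488.  257.9  56.5]
 [487.4 248.5  56.5]] [447.94274915 258.46814471  56.5       ] [447.44888909 251.58659182  48.20068262]
```

Request:
apply_moves:
  plan: [0.001, 0.006, 0, 0, 0, 0, 0.045, 0, 0, -0.01, 0, 0, 0, 0.045, 0, 0, -0.012, 0, 0, 0, 0.045, 0, 0, 0, 0, 0, 0, 0.045]

```text
clock: 5.0
ee_pos: [447.2, 258.4, 24.3]
eef_rot: [-3.14, -0.002, 3.002]
ft_force: [0.5, 0.4, 0.5]
gripper_width: 0.527
grip_force: 0.0
```

Request:
apply_moves:
  plan: [0, 0, 0, 0, 0, 0, 0.02, 0, 0, 0, 0, 0, 0, 0.0, 0, 0, 0, 0, 0, 0, 0.0, 0, 0, 0, 0, 0, 0, 0.0]

```text
clock: 5.5
ee_pos: [448.3, 259.3, 26.4]
eef_rot: [3.141, 0.001, 3.002]
ft_force: [0.5, -0.4, 1.5]
gripper_width: 0.091
grip_force: 50.6
```

Request:
apply_moves:
  plan: [0, 0, 0.05, 0, 0, 0, 0, 0, 0, 0.05, 0, 0, 0, 0, 0, 0, 0, 0, 0, 0, 0, 0, 0, 0, 0, 0, 0, 0]

```text
clock: 6.0
ee_pos: [447.3, 258.9, 124.5]
eef_rot: [-3.141, -0.002, 3.002]
ft_force: [-0.7, 0.0, -3.6]
gripper_width: 0.097
grip_force: 50.1
```

Request:
apply_moves:
  plan: [0.016, -0.05, 0, 0, 0, 0.058, 0, 0.016, -0.05, 0, 0, 0, 0.057, 0, 0.016, -0.05, 0, 0, 0, 0.057, 0, 0.016, -0.05, 0, 0, 0, 0.057, 0, 0.016, -0.05, 0, 0, 0, 0.057, 0]

```text
clock: 6.62
ee_pos: [527.2, 7.3, 123.6]
eef_rot: [3.141, -0.003, -2.993]
ft_force: [0.3, 1.0, -2.3]
gripper_width: 0.088
grip_force: 50.1
```

Request:
apply_moves:
  plan: [0, 0, 0, 0, 0, 0, 0, 0, 0, 0, 0, 0, 0, 0]

```text
clock: 6.88
ee_pos: [527.2, 8.9, 124.0]
eef_rot: [3.141, -0.003, -2.996]
ft_force: [-0.4, 1.0, -2.3]
gripper_width: 0.09
grip_force: 50.2
```

```bash
python3 - <<'E'
from h import *
s=status.state(); print(s["ee_pos"],s["eef_rot"],s["ft_force"])
im,E,K=shot("wrist","w4.png")
cv2.imwrite("pics/w4b.png",cv2.resize(im[100:,150:500,::-1],None,fx=1.7,fy=1.7,interpolation=cv2.INTER_CUBIC))
for t in("rest","root_top","leaf_coarse"):
    print(t,[(np.round(d["centre"],1).tolist(),round(d["p"],2)) for d in spotter.mark_of(t,"wrist")])
E
```

```text
[527.15402849   8.86848424 123.98379146] [ 3.14149725e+00 -3.12040473e-03 -2.99590614e+00] [-0.38543224  0.97024884 -2.26299255]
rest [([530.9, 9.4, -0.5], 0.84)]
root_top [([523.4, 8.1, 55.0], 0.61)]
leaf_coarse [([524.2, 7.6, 105.5], 0.97), ([616.1, 365.2, -2.0], 0.73), ([487.4, 133.0, -2.1], 0.7), ([618.9, 253.7, -4.4], 0.59)]
```

View pics/w4.png

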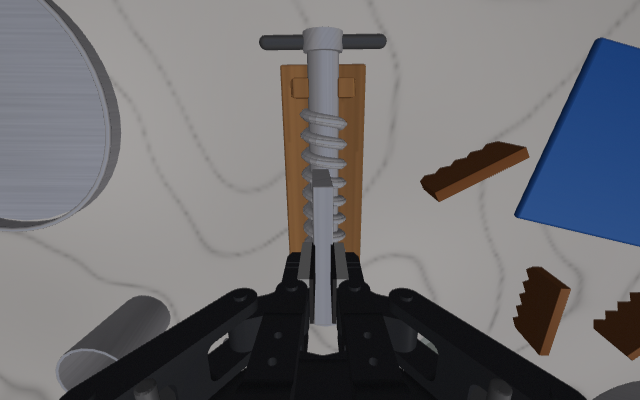

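```bash
python3 - <<'E'
from h import *
E,K=cam("wrist")
im=cv2.imread("pics/w4.png"); hsv=cv2.cvtColor(im,cv2.COLOR_BGR2HSV)
b=((hsv[...,0]>5)&(hsv[...,0]<25)&(hsv[...,1]>90)&(hsv[...,2]>70)); b[:, :240]=0;b[:,400:]=0
L=[];Rr=[]
for r in range(95,245,5):
    x=np.where(b[r])[0]; L.append([x.min(),r]); Rr.append([x.max()+1,r])
# board left edge visible at z=12 top (or base); fit lines
for z in(12,):
    l=toz(L,z,E,K);rr=toz(Rr,z,E,K)
    for e in(l,rr):
        p=np.polyfit(e[:,0],e[:,1],1); print("yaw",np.arctan(p[0]),"y at x=528:",np.polyval(p,528), "res",np.std(e[:,1]-np.polyval(p,e[:,0])))
a=toz([[262,42],[385,41]],45,E,K)[:,:2]; d=a[1]-a[0]; print("bar",a,np.arctan2(-d[0],d[1]),a.mean(0))
hub=toz([[281,66],[366,66]],12,E,K); print("board end",hub)
lf=toz([[323,184],[323,322]],124-17.5+48,E,K); print("leaf",lf, np.arctan2(*(lf[1]-lf[0])[1::-1]))
print("leaf x-range top near end", toz([[322,170]],124-17.5+48,E,K))
# crest phase: silhouette of threads right side vs rows
g=cv2.cvtColor(im,cv2.COLOR_BGR2GRAY)
E
```

```text
yaw 0.16036050977593702 y at x=528: -25.00677016371624 res 0.2621255222148427
yaw 0.16012029413545356 y at x=528: 49.24514930350176 res 0.2835268937018251
bar [[412.68326064 -52.3145894 ]
 [398.48411017  37.54771443]] 0.15671441954206064 [405.5836854   -7.38343749]
board end [[423.85881179 -41.33953241  12.        ]
 [413.00489455  30.81400286  12.        ]]
leaf [[484.58347615   3.8011472  154.5       ]
 [562.6539126   15.5718017  154.5       ]] 0.14964260291710182
leaf x-range top near end [[477.99568045   2.33731722 154.5       ]]
```

View pics/w4b.png

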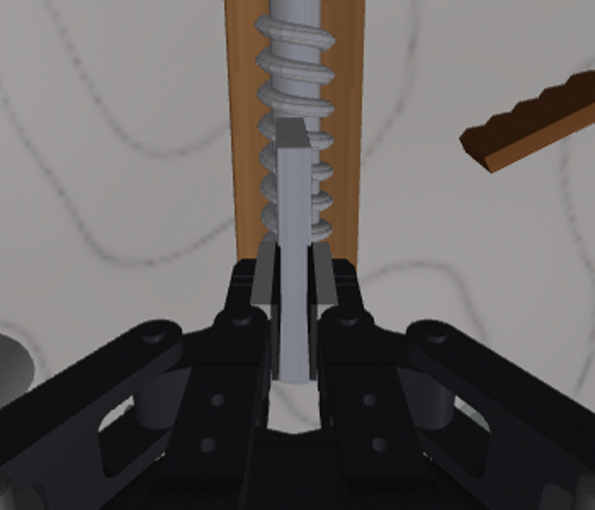

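```bash
python3 - <<'E'
from h import *
E,K=cam("wrist")
u=np.array([np.cos(.16),np.sin(.16)])
p=toz([[324.5,118.2],[324.5,137.9],[324.5,157.6]],64,E,K); print(p, (p[:,:2]-[523.6,9.7])@u)
E
```

```text
[[458.7947011    1.32429901  64.        ]
 [472.88562057   3.47106889  64.        ]
 [487.55170576   5.70546603  64.        ]] [-65.31196085 -51.05900117 -36.22426158]
```

Request:
apply_moves:
  plan: [0.004, 0.002, -0.02, 0, 0, 0.01, 0, 0, 0, -0.016, 0, 0, 0, 0, 0, 0, 0, 0, 0, 0, 0, 0, 0, 0, 0, 0, 0, 0]

```text
clock: 7.58
ee_pos: [532.3, 11.1, 90.5]
eef_rot: [-3.141, 0.001, -2.984]
ft_force: [-0.0, 0.1, -2.8]
gripper_width: 0.092
grip_force: 50.1
```

```bash
python3 - <<'E'
from h import *
for i in range(5):
    im,E,K=shot("wrist","w5.png"); s=status.state(); print(np.round(s["ee_pos"],1),np.round(s["eef_rot"],3),np.round(s["ft_force"],1))
im=cv2.imread("pics/w5.png"); hsv=cv2.cvtColor(im,cv2.COLOR_BGR2HSV)
b=((hsv[...,0]>5)&(hsv[...,0]<25)&(hsv[...,1]>90)&(hsv[...,2]>70)); b[:, :240]=0;b[:,400:]=0
L=[];Rr=[]
for r in range(60,220,5):
    x=np.where(b[r])[0]
    if len(x)>4: L.append([x.min(),r]); Rr.append([x.max()+1,r])
for e in(L,Rr):
    e=toz(e,12,E,K); p=np.polyfit(e[:,0],e[:,1],1); print("yaw",np.arctan(p[0]),np.polyval(p,528),"res",np.std(e[:,1]-np.polyval(p,e[:,0])))
cv2.imwrite("pics/w5b.png",cv2.resize(im[60:360,200:450],None,fx=2,fy=2,interpolation=cv2.INTER_CUBIC))
E
```

```text
[532.4  11.2  90.8] [-3.141e+00  1.000e-03 -2.985e+00] [-0.3 -0.3 -2.6]
[532.5  11.2  90.9] [ 3.142e+00  2.000e-03 -2.985e+00] [ 0.4  0.1 -2.4]
[532.4  11.1  90.7] [ 3.141e+00  1.000e-03 -2.985e+00] [-0.3 -0.1 -2.9]
[532.4  11.1  90.6] [ 3.141e+00  1.000e-03 -2.985e+00] [ 0.9 -0.2 -2.6]
[532.3  11.1  90.5] [ 3.141e+00  1.000e-03 -2.985e+00] [-0.7  1.  -2.1]
yaw 0.1578072868621444 -26.04139210545192 res 0.22882387945166327
yaw 0.1569158711301982 47.7383336127713 res 0.24151869242038554
```

View pics/w5b.png

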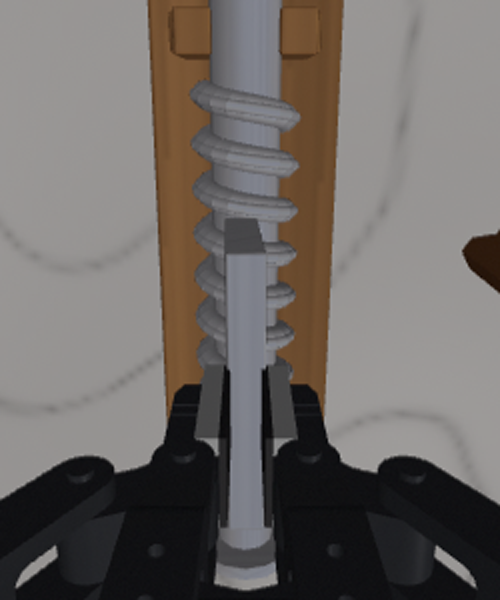

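Request:
apply_moves:
  plan: [0, 0, -0.004, 0, 0, 0, 0, 0, 0, 0, 0, 0, 0, 0]

```text
clock: 8.07
ee_pos: [531.7, 11.0, 85.3]
eef_rot: [3.141, -0.001, -2.985]
ft_force: [-0.4, -0.7, -2.7]
gripper_width: 0.094
grip_force: 50.1
```

Request:
apply_moves:
  plan: [0, 0, -0.001, 0, 0, 0, 0]

```text
clock: 8.2
ee_pos: [532.0, 11.0, 84.9]
eef_rot: [3.142, 0.0, -2.985]
ft_force: [0.2, 0.5, -2.6]
gripper_width: 0.09
grip_force: 50.1
```

Request:
apply_moves:
  plan: [0, 0, -0.001, 0, 0, 0, 0]

```text
clock: 8.32
ee_pos: [532.0, 11.0, 83.8]
eef_rot: [3.142, 0.0, -2.985]
ft_force: [0.1, -0.5, -2.2]
gripper_width: 0.092
grip_force: 50.1
```

Request:
apply_moves:
  plan: [0, 0, -0.001, 0, 0, 0, 0]

```text
clock: 8.45
ee_pos: [532.0, 11.0, 82.8]
eef_rot: [3.142, 0.0, -2.985]
ft_force: [-0.5, 0.3, -2.4]
gripper_width: 0.093
grip_force: 50.1
```

Baseline Fz ≈ -2.4 N. Continue stepping.

Request:
apply_moves:
  plan: [0, 0, -0.001, 0, 0, 0, 0]

```text
clock: 8.57
ee_pos: [532.0, 11.1, 81.8]
eef_rot: [3.142, -0.0, -2.985]
ft_force: [0.1, 0.5, -2.1]
gripper_width: 0.094
grip_force: 50.1
```

Request:
apply_moves:
  plan: [0, 0, -0.0005, 0, 0, 0, 0]

```text
clock: 8.7
ee_pos: [532.0, 11.1, 81.3]
eef_rot: [3.142, -0.0, -2.985]
ft_force: [-0.3, -0.2, -2.4]
gripper_width: 0.097
grip_force: 50.1
```

Request:
apply_moves:
  plan: [0, 0, -0.0005, 0, 0, 0, 0]

```text
clock: 8.82
ee_pos: [532.0, 11.1, 80.8]
eef_rot: [3.141, -0.0, -2.985]
ft_force: [-0.7, 0.5, -1.8]
gripper_width: 0.092
grip_force: 50.1
```

Request:
apply_moves:
  plan: [0, 0, -0.0005, 0, 0, 0, 0]

```text
clock: 8.95
ee_pos: [532.0, 11.1, 80.4]
eef_rot: [3.141, 0.0, -2.985]
ft_force: [-0.1, -1.1, -2.2]
gripper_width: 0.096
grip_force: 50.1
```

Request:
apply_moves:
  plan: [0, 0, -0.0005, 0, 0, 0, 0]

```text
clock: 9.07
ee_pos: [532.0, 11.1, 79.9]
eef_rot: [3.141, 0.0, -2.985]
ft_force: [-0.2, -0.4, -2.5]
gripper_width: 0.092
grip_force: 50.1
```

Request:
apply_moves:
  plan: [0, 0, -0.0005, 0, 0, 0, 0]

```text
clock: 9.2
ee_pos: [532.0, 11.1, 79.3]
eef_rot: [3.141, -0.0, -2.985]
ft_force: [0.5, 0.1, -2.9]
gripper_width: 0.097
grip_force: 50.1
```

Request:
apply_moves:
  plan: [0, 0, -0.0005, 0, 0, 0, 0]

```text
clock: 9.32
ee_pos: [532.0, 11.1, 78.8]
eef_rot: [3.142, -0.0, -2.985]
ft_force: [-0.2, -0.3, -2.7]
gripper_width: 0.093
grip_force: 50.1
```

Request:
apply_moves:
  plan: [0, 0, -0.0005, 0, 0, 0, 0]

```text
clock: 9.45
ee_pos: [532.0, 11.1, 78.3]
eef_rot: [3.142, -0.0, -2.985]
ft_force: [0.0, 0.3, -2.5]
gripper_width: 0.091
grip_force: 50.1
```

Request:
apply_moves:
  plan: [0, 0, -0.0005, 0, 0, 0, 0]

```text
clock: 9.57
ee_pos: [532.0, 11.1, 77.8]
eef_rot: [3.141, 0.0, -2.985]
ft_force: [0.6, 0.9, -1.8]
gripper_width: 0.092
grip_force: 50.1
```

Request:
apply_moves:
  plan: [0, 0, -0.0005, 0, 0, 0, 0]

```text
clock: 9.7
ee_pos: [532.0, 11.1, 77.3]
eef_rot: [3.141, -0.0, -2.985]
ft_force: [-0.1, -0.6, -2.4]
gripper_width: 0.093
grip_force: 50.1
```

Request:
apply_moves:
  plan: [0, 0, -0.0005, 0, 0, 0, 0]

```text
clock: 9.82
ee_pos: [532.0, 11.1, 76.8]
eef_rot: [3.142, -0.0, -2.985]
ft_force: [-0.1, -0.4, -3.0]
gripper_width: 0.091
grip_force: 50.1
```

Request:
apply_moves:
  plan: [0, 0, -0.0005, 0, 0, 0, 0]

```text
clock: 9.95
ee_pos: [532.0, 11.0, 76.3]
eef_rot: [3.142, -0.0, -2.985]
ft_force: [-0.4, 0.8, -3.0]
gripper_width: 0.091
grip_force: 50.2
```

Request:
apply_moves:
  plan: [0, 0, -0.0005, 0, 0, 0, 0]

```text
clock: 10.07
ee_pos: [532.2, 11.0, 76.1]
eef_rot: [-3.142, 0.0, -2.985]
ft_force: [-0.3, -0.4, -0.4]
gripper_width: 0.092
grip_force: 50.3
```

Request:
apply_moves:
  plan: [0, 0, -0.0003, 0, 0, 0, 0]

```text
clock: 10.2
ee_pos: [532.3, 11.0, 75.9]
eef_rot: [-3.142, 0.001, -2.985]
ft_force: [1.8, 1.1, -1.0]
gripper_width: 0.094
grip_force: 50.4
```

Request:
apply_moves:
  plan: [0, 0, 0, 0, 0, 0, 0]

```text
clock: 10.32
ee_pos: [532.3, 11.1, 75.9]
eef_rot: [3.142, 0.001, -2.985]
ft_force: [0.2, 0.3, -0.6]
gripper_width: 0.091
grip_force: 50.4
```

Request:
apply_moves:
  plan: [0.0005, 0.0001, 0, 0, 0, 0, 0]

```text
clock: 10.45
ee_pos: [532.6, 11.2, 75.7]
eef_rot: [3.141, 0.0, -2.985]
ft_force: [-0.4, 0.2, -1.8]
gripper_width: 0.09
grip_force: 50.3
```

Request:
apply_moves:
  plan: [0, 0, -0.0004, 0, 0, 0, 0]

```text
clock: 10.58
ee_pos: [532.7, 11.2, 75.5]
eef_rot: [3.142, 0.001, -2.985]
ft_force: [0.5, -0.3, 0.9]
gripper_width: 0.094
grip_force: 50.6
```

Request:
apply_moves:
  plan: [0, 0, -0.0003, 0, 0, 0, 0]

```text
clock: 10.7
ee_pos: [532.8, 11.2, 75.4]
eef_rot: [-3.142, 0.001, -2.985]
ft_force: [0.2, 0.3, 2.1]
gripper_width: 0.093
grip_force: 50.7
```

Request:
apply_moves:
  plan: [0.0005, 0.0001, 0, 0, 0, 0, 0]

```text
clock: 10.82
ee_pos: [533.0, 11.2, 75.3]
eef_rot: [-3.141, 0.0, -2.985]
ft_force: [-2.1, 0.1, 3.7]
gripper_width: 0.093
grip_force: 50.9
```

Request:
apply_moves:
  plan: [0.0005, 0.0001, 0, 0, 0, 0, 0]

```text
clock: 10.95
ee_pos: [533.1, 11.1, 75.3]
eef_rot: [-3.141, -0.001, -2.985]
ft_force: [-5.8, -0.2, 5.1]
gripper_width: 0.091
grip_force: 51.1
```

Request:
apply_moves:
  plan: [0.0005, 0.0001, 0, 0, 0, 0, 0]

```text
clock: 11.08
ee_pos: [533.2, 11.0, 75.3]
eef_rot: [-3.141, -0.002, -2.985]
ft_force: [-6.7, 0.0, 7.2]
gripper_width: 0.097
grip_force: 51.3
```

Request:
apply_moves:
  plan: [-0.001, -0.0002, 0, 0, 0, 0, 0]

```text
clock: 11.2
ee_pos: [533.0, 11.1, 75.3]
eef_rot: [-3.141, 0.0, -2.985]
ft_force: [-0.7, 0.7, 3.6]
gripper_width: 0.093
grip_force: 50.9
```

Request:
apply_moves:
  plan: [-0.0003, 0, 0, 0, 0, 0, 0]

```text
clock: 11.32
ee_pos: [533.0, 11.2, 75.3]
eef_rot: [-3.141, 0.001, -2.985]
ft_force: [-0.8, 0.2, 4.2]
gripper_width: 0.094
grip_force: 50.9
```

Request:
apply_moves:
  plan: [0, 0, -0.0002, 0, 0, 0, 0, 0, 0, 0, 0, 0, 0, 0]

```text
clock: 11.58
ee_pos: [533.0, 11.2, 75.3]
eef_rot: [-3.141, 0.001, -2.985]
ft_force: [-2.2, -0.2, 6.3]
gripper_width: 0.094
grip_force: 51.2
```

Request:
apply_moves:
  plan: [0, 0, 0, 0, 0, 0, 0, 0, 0, 0, 0, 0, 0, 0, 0, 0, 0, 0, 0, 0, 0, 0, 0, 0, 0, 0, 0, 0]

```text
clock: 12.08
ee_pos: [533.0, 11.2, 75.3]
eef_rot: [-3.141, 0.001, -2.985]
ft_force: [-2.1, -0.2, 5.2]
gripper_width: 0.099
grip_force: 51.2
```

Request:
apply_moves:
  plan: [0, 0, 0, 0, 0, 0, 0, 0, 0, 0, 0, 0, 0, 0, 0, 0, 0, 0, 0, 0, 0, 0, 0, 0, 0, 0, 0, 0]

```text
clock: 12.58
ee_pos: [533.0, 11.2, 75.2]
eef_rot: [-3.141, 0.001, -2.985]
ft_force: [-1.7, -0.7, 5.7]
gripper_width: 0.093
grip_force: 51.2
```

```bash
python3 - <<'E'
from h import *
im,E,K=shot("wrist","w6.png"); s=status.state(); print(np.round(s["ft_force"],1),np.round(s["wrist_torque"],2))
im=cv2.imread("pics/w6.png"); hsv=cv2.cvtColor(im,cv2.COLOR_BGR2HSV)
b=((hsv[...,0]>5)&(hsv[...,0]<25)&(hsv[...,1]>90)&(hsv[...,2]>70)); b[:, :240]=0;b[:,400:]=0
L=[];Rr=[]
for r in range(60,220,5):
    x=np.where(b[r])[0]
    if len(x)>4: L.append([x.min(),r]); Rr.append([x.max()+1,r])
for e in(L,Rr):
    e=toz(e,12,E,K); p=np.polyfit(e[:,0],e[:,1],1); print("yaw",np.arctan(p[0]),np.polyval(p,s["ee_pos"][0]))
cv2.imwrite("pics/w6b.png",cv2.resize(im[60:360,200:450],None,fx=2,fy=2,interpolation=cv2.INTER_CUBIC))
E
```

```text
[-1.5 -0.2  5.8] [-0.02  0.69 -0.02]
yaw 0.15801035547151496 -25.314136591485664
yaw 0.15717715336775695 48.53926416039371
```

View pics/w6b.png

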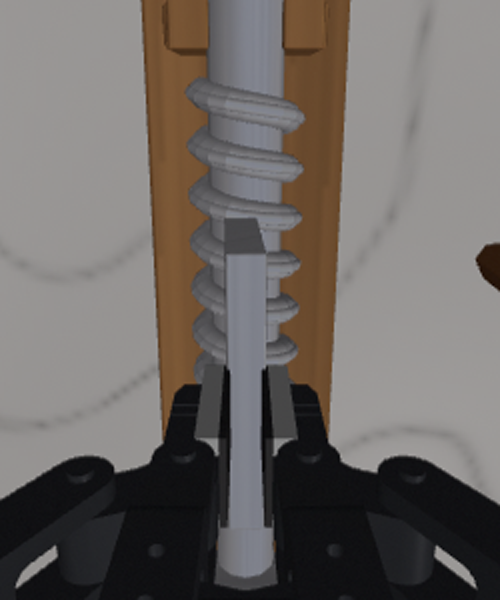

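Request:
apply_moves:
  plan: [-0.0002, 0.0001, 0, 0, 0, 0, 0, 0, 0, 0, 0, 0, 0, 0, 0, 0, 0, 0, 0, 0, 0, 0, 0, 0, 0, 0, 0, 0, 0, 0, 0, 0, 0, 0, 0]

```text
clock: 13.25
ee_pos: [533.0, 11.3, 75.3]
eef_rot: [-3.141, 0.001, -2.985]
ft_force: [-1.8, -0.2, 5.3]
gripper_width: 0.095
grip_force: 51.1
```

Request:
apply_moves:
  plan: [0, 0, 0, 0, 0, 0, 0, 0, 0, 0, 0, 0, 0, 0, 0, 0, 0, 0, 0, 0, 0, 0, 0, 0, 0, 0, 0, 0, 0, 0, 0, 0, 0, 0, 0]

```text
clock: 13.88
ee_pos: [533.0, 11.3, 75.3]
eef_rot: [-3.141, 0.001, -2.985]
ft_force: [-1.4, -0.5, 4.8]
gripper_width: 0.09
grip_force: 51.1
```

Request:
apply_moves:
  plan: [0, 0, 0.002, 0, 0, 0, 0, 0, 0, 0.008, 0, 0, 0, 0, 0, 0, 0.05, 0, 0, 0, 0, 0, 0, 0, 0, 0, 0, 0]

```text
clock: 14.38
ee_pos: [534.6, 11.6, 139.2]
eef_rot: [3.141, 0.007, -2.985]
ft_force: [-0.2, -0.4, -2.9]
gripper_width: 0.095
grip_force: 50.2
```

```bash
python3 - <<'E'
from h import *
s=status.state(); print(np.round(s["ee_pos"],1),np.round(s["ft_force"],1),np.round(s["wrist_torque"],2))
im,E,K=shot("top","top2.png")
ms=spotter.masks_of("thali","top")
for m in ms[:2]:
    (c,ax,a)=cv2.fitEllipse(max(cv2.findContours(m["region"].astype(np.uint8),0,1)[0],key=len)); print(m["p"],c,toz([c],15,E,K))
E
```

```text
[534.6  11.6 139.2] [-0.2 -0.4 -2.9] [-0.05 -0.03  0.01]
0.82 (426.8399658203125, 197.01925659179688) [[ 495.75240012 -303.07768512   15.        ]]
```

Request:
apply_moves:
  plan: [-0.006, -0.052, 0, 0, 0, 0, 0, -0.006, -0.053, 0, 0, 0, 0, 0, -0.006, -0.053, 0, 0, 0, 0, 0, -0.006, -0.053, 0, 0, 0, 0, 0, -0.006, -0.052, 0, 0, 0, 0, 0]

```text
clock: 15.1
ee_pos: [501.3, -252.9, 132.8]
eef_rot: [3.14, -0.002, -2.985]
ft_force: [0.3, 1.4, -2.5]
gripper_width: 0.096
grip_force: 50.2
```

Request:
apply_moves:
  plan: [-0.006, -0.052, 0, 0, 0, 0, 0, 0, 0, -0.05, 0, 0, 0, 0, 0, 0, -0.045, 0, 0, 0, 0, 0, 0, 0, 0, 0, 0, 0, 0, 0, 0, 0, 0, 0, 0]

```text
clock: 15.72
ee_pos: [497.1, -304.1, 41.2]
eef_rot: [-3.14, 0.001, -2.984]
ft_force: [0.1, -0.6, -1.4]
gripper_width: 0.094
grip_force: 50.2
```

```bash
python3 - <<'E'
from h import *
im,E,K=shot("wrist","w7.png")
for i in range(4): viewer.snapshot("wrist"); s=status.state(); print(np.round(s["ee_pos"],1),np.round(s["eef_rot"],4),np.round(s["ft_force"],1))
print([(np.round(d["centre"],1).tolist(),round(d["p"],2)) for d in spotter.mark_of("thali","wrist")])
E
```

```text
[ 498.  -304.1   42.4] [-3.1395  0.0033 -2.9842] [ 0.1 -0.1 -2.4]
[ 497.9 -303.9   42.2] [-3.1398  0.0033 -2.9842] [ 0.5  0.9 -2.4]
[ 497.7 -303.8   41.9] [-3.1402e+00  3.0000e-03 -2.9843e+00] [-0.2 -0.3 -1.9]
[ 497.5 -303.7   41.4] [-3.1405e+00  2.4000e-03 -2.9844e+00] [-0.3 -0.3 -3.1]
[([495.8, -304.2, -1.4], 0.91)]
```

Request:
apply_moves:
  plan: [0, 0, -0.008, 0, 0, 0, 0, 0, 0, -0.007, 0, 0, 0, 0, 0, 0, 0, 0, 0, 0, 0, 0, 0, 0, 0, 0, 0, 0]

```text
clock: 16.52
ee_pos: [496.5, -303.7, 24.6]
eef_rot: [-3.142, -0.0, -2.985]
ft_force: [0.1, -1.0, -2.4]
gripper_width: 0.094
grip_force: 50.2
```

Request:
apply_moves:
  plan: [0, 0, -0.001, 0, 0, 0, 0, 0, 0, -0.001, 0, 0, 0, 0]

```text
clock: 16.77
ee_pos: [496.6, -303.7, 22.8]
eef_rot: [-3.142, 0.0, -2.985]
ft_force: [-0.2, -0.4, -2.1]
gripper_width: 0.097
grip_force: 50.2
```

Request:
apply_moves:
  plan: [0, 0, -0.001, 0, 0, 0, 0, 0, 0, 0, 0, 0, 0, 0]

```text
clock: 17.02
ee_pos: [496.5, -303.7, 21.7]
eef_rot: [3.142, 0.0, -2.985]
ft_force: [-0.4, -1.1, -1.8]
gripper_width: 0.093
grip_force: 50.3
```

Request:
apply_moves:
  plan: [0, 0, -0.0007, 0, 0, 0, 0, 0, 0, 0, 0, 0, 0, 0]

```text
clock: 17.27
ee_pos: [496.7, -303.8, 21.4]
eef_rot: [-3.141, 0.0, -2.985]
ft_force: [-1.0, 0.1, -0.0]
gripper_width: 0.094
grip_force: 50.5
```

Request:
apply_moves:
  plan: [0, 0, -0.0005, 0, 0, 0, 0, 0, 0, 0, 0, 0, 0, 0]

```text
clock: 17.52
ee_pos: [496.8, -303.9, 21.3]
eef_rot: [-3.141, 0.001, -2.985]
ft_force: [-2.1, 0.5, 4.4]
gripper_width: 0.096
grip_force: 51.0
```

Request:
apply_moves:
  plan: [0, 0, 0.0004, 0, 0, 0, 0, 0, 0, 0, 0, 0, 0, 0.014, 0, 0, 0, 0, 0, 0, 0.025, 0, 0, 0, 0, 0, 0, 0.04, 0, 0, 0, 0, 0, 0, 0.05]

```text
clock: 18.15
ee_pos: [496.5, -303.6, 20.7]
eef_rot: [3.141, -0.0, -2.985]
ft_force: [0.1, 0.8, 0.4]
gripper_width: 0.585
grip_force: 0.0
```

Request:
apply_moves:
  plan: [0, 0, 0.02, 0, 0, 0, 0.05, 0, 0, 0.04, 0, 0, 0, 0.05, 0, 0, 0.06, 0, 0, 0, 0.05, 0, 0, 0.06, 0, 0, 0, 0.05, 0, 0, 0, 0, 0, 0, 0.05]

```text
clock: 18.77
ee_pos: [498.5, -305.1, 209.5]
eef_rot: [-3.135, 0.011, -2.985]
ft_force: [0.4, 0.3, -0.3]
gripper_width: 0.588
grip_force: 0.0
```

```bash
python3 - <<'E'
from h import *
im,E,K=shot("wrist","w8.png"); s=status.state(); print(s["clock"],np.round(s["ee_pos"],1),s["grip_force"],np.round(s["ft_force"],1))
print("thali",[(np.round(d["centre"],1).tolist()) for d in spotter.mark_of("thali","wrist")])
print("leaf",[(np.round(d["centre"],1).tolist(),round(d["p"],2)) for d in spotter.mark_of("leaf_coarse","wrist")])
im,E,K=shot("top","top3.png")
for t in("leaf_fine","salt_shaker","tumbler"): print(t,[(np.round(d["centre"],1).tolist(),round(d["p"],2)) for d in spotter.mark_of(t,"top")])
E
```

```text
18.825 [ 497.7 -304.2  205.5] 0.0 [ 0.9 -0.8 -1.2]
thali [[493.5, -307.8, 0.6]]
leaf [([493.3, -307.9, 5.4], 0.59)]
leaf_fine [([456.5, 344.5, 7.3], 0.4)]
salt_shaker [([706.9, 169.4, 1.4], 0.5)]
tumbler [([710.3, -169.8, 1.5], 0.65), ([452.2, 302.1, -3.6], 0.48)]
```

View pics/w8.png

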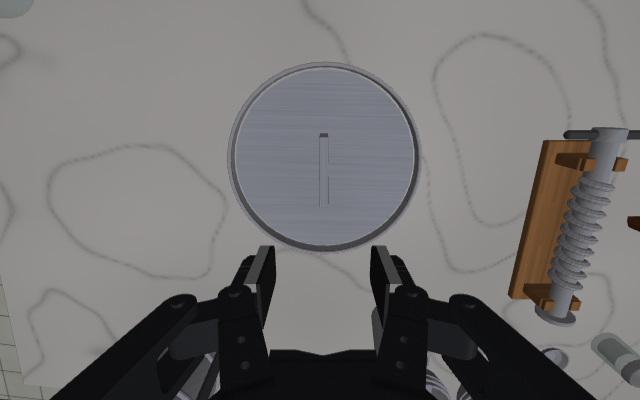

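The picture shows the leaf standing upright at (324,170), in the middle of the thali (centre about (325,157)), with the gripper clear of it. I'm handing the job in.

```bash
python3 -c "
from station import order; print(order.job_done())"
```

```text
the job is handed in; nothing more can be done
None
```

The job is handed in, verdict not shown: the coarse leaf seated fully in the threads, was pressed there at about 8 N for over 2 s, and now stands released and upright in the thali, with the fine leaf, shaker and tumbler within a few mm of their starts.

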